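# Fasten the hatch of the transfer pump

## Robot

A 6-joint arm with a two-finger parallel gripper is mounted at the origin on the work surface. World frame = base frame: x ahead of the robot, y to its left, z up, the work surface at z = 0. Lengths are in mm, angles in rad, forces in N, time in s.
With the tool pointing down it reaches from about 375 to 825 mm from the base axis. Payload 5.5 kg.
Tool frame: the origin (TCP) lies midway between the tips of the shut fingers; the grasp point (between the pads) lies 19 mm behind it; z points along the fingers, y is the direction in which the jaws open and shut (so a half turn about z gives the same grasp; the last joint's range is limited). The gripper opens to 85 mm and grips with 20 to 120 N. Pads are 22 mm wide; open, the fingers measure 114 mm over their backs; the gripper's body (76 mm by 85 mm) begins 54 mm behind the grasp point. The pads swing forward as they close: fully open they stand 13 mm farther back than shut.
Start: joints at [-1.191, 0.314, -0.047, 1.21, 0, 1.571], TCP at [222.437, -557.24, 231.299] pointing down, gripper open.
Joint ranges: [-2.67, 2.67], [-0.69, 1.73], [-1.03, 1.25], [-2.08, 2.16], [-1.42, 1.45], [-3.14, 3.14]. Speed limits (rad/s): [2.39, 2.39, 3.01, 3.14, 3.14, 3.14].

## Interface

Orientations are given as a 3x3 rotation matrix whose columns are the frame's x, y, z axes.
In Python, from plant import ctrl gives the robot as it stands. The module is installed in compiled form; this text tells all that it offers.
- The arm moves only by the tool apply_moves, never from a script. Its arguments are lists of equal length, an entry for each row: "linear": the shift along the tool's x, y, z in cm, a list of three; "delta_rot": the turn, a rotation vector about the tool's x, y, z in rad, a list of three; "hand": the gripper's target within -1 to 1 (shut at 1, half-way at 0, fully open at -1). In form: {"linear": [[tx, ty, tz], ...], "delta_rot": [[ax, ay, az], ...], "hand": [hand, ...]}. A call has 1 to 20 rows; each row shifts and turns the commanded pose from where the row before left it, along the tool's axes as they then stand; what a row does not reach is not made up. A row lasts 1/10 s, in which the tool goes at most 50 mm and 8.59 degrees, less where a joint would pass 70% of its speed; a pose out of reach is approached as far as the arm can. A call with a gripper value outside its range is refused whole. The fingers move at their own pace and stop on an object; the grip force is fixed at half the most. Time passes only in rows, so rows that do not move let the fingers close. It gives the time, the measured TCP pose, the force and the opening at its end, in the units of the state.
- ctrl.get_obs(): the state, without advancing time (a new reading comes with each control period).
- ctrl.camera(name): name is "scene" or "top"; returns the picture (480x640x3 uint8, red, green, blue); there is no depth.
- ctrl.camera_model(name): a dict with "fovy" (degrees; the focal length in pixels is half the picture's height over the tangent of half this angle, whatever the lens; pixels are square), "cx", "cy" (the principal point, pixels), "rvec" (rotation vector, rad) and "tvec" (3), from world to camera coordinates, as OpenCV has them. Camera axes: x right, y down, z forward; pixel columns grow to the right and rows downward; lengths in mm; the calibration is good to about 2 mm. A picture is of the moment at which its call begins. camera_model takes no time and is no camera call.
- ctrl.sign_off(): hands the job in, once; it reports no verdict.
The state is a dict: "clock": time; "qpos": joint angles; "joint_velocities": joint speeds; "effort": joint torques, N m; "eef_pos": TCP position; "eef_rot": TCP orientation; "ft_force": force on the tool from outside, world axes, zero at the start; "moment": the same for the moment, N m; "finger_gap": opening from 0.0 (shut) to 1.0 (fully open).
Only numpy, scipy, OpenCV 4.12 (cv2) and the standard library are available. Lean on these libraries where they do the work, as an engineer would, in place of code of your own. Each camera call takes 0.05 s, during which the arm holds its last target.

## Task

The sloping hatch of the steel pump unit is shut but not fastened. First lock its winged quarter-turn stud: turn the wing clockwise until it lines up with the slot under it, push it in and turn it a quarter turn clockwise to its stop so that it stays in. Then screw the round knurled knob beside it clockwise until it stops tight, and leave the bottles, cup and jar beside the pump standing where they are.

Things in the scene. Friction and masses are not known exactly. Their poses are not given: they have to be found in the camera images.
- hatch_mid (a point): Middle of the outer face of the hatch, a fixed flat steel cover 200 x 256 mm on a wedge-shaped steel pump unit 250 deep, 300 wide, 179 high at the back. It slopes 30 degrees, low edge towards the robot. Axes: x up the slope, y to the left seen from the robot, z square out of the face. 72 mm up the slope from here sits a round gauge, 48 across, 17 high; 80 mm down a lift bar 14 high.
- hatch_slot (a point): Centre of the quarter-turn fastener's slot on the hatch face, 62 mm along +y of the middle; axes as for hatch_mid. The slot runs along x, 10 mm wide and 40 long, between two steel plates 3 mm thick that cover 46 x 46 mm.
- wing_mid (a point): Black upright wing of the stud: flat grip 40 mm long (own x), 10 thick (own y), 14 to 44 mm above the hatch face when out. Point on its axis, 34 mm above the face, 10 below its top; z out of the face. Below it, in line, a steel cross bar 30 x 6 mm that passes the slot only within 8 degrees of it. It goes in 9 mm: hold it high, fingertips 15 mm off the face, to clear the plates.
- stud_turn (a joint): Angle of the wing, rad, growing clockwise seen from outside the hatch: 0 in line with the slot, -0.95 to -0.35 at the start, lower stop -1.2, upper stop 1.57 = locked, across the slope. Turns with light friction (0.03 Nm) and stays where left.
- stud_push (a joint): How far the stud is pushed in, m: 0 out, 0.009 fully in; a spring pushes it out with 3 N when out, 7 N when in. Out of line with the slot it stops after 1.5 mm. Pushed in 8 mm or more and then turned, it stays at about 0.0075 when let go; not turned, it springs out.
- knob_mid (a point): Centre of the round black knurled clamp knob, 38 mm in diameter, 26 high, on its axis half-way up; 62 mm along -y of the hatch's middle, on a steel boss 30 mm in diameter, 12 high. 25 mm above the hatch face when tight, 1.27 mm higher for each rad still to turn. z out of the face. Can be gripped at any angle; needs several grips.
- knob_turn (a joint): Angle of the knob, rad, growing clockwise seen from outside (tightening); 0.6 to 1.8 at the start, hard stop 4.2 = tight, its underside then flush on the boss. It goes down 8 mm a turn. Friction 0.08 Nm; it stays where left.
- bottle_left: Green bottle, 72 mm in diameter, 215 high, origin under its foot; stands left of the pump. To be left alone.
- bottle_right: The same kind of bottle, right of the pump. To be left alone.
- cup: Open steel cup, 72 mm in diameter, 75 high, left of the pump's front. To be left alone.
- jar: Closed glass jar, 68 mm in diameter, 85 high, right of the pump's front. To be left alone.

How it is judged:
By the outcome, as a careful person would: the job done as asked, in the order asked, and still so for the second after the job is handed in, with the robot touching nothing.
It also fails if it takes over 72 s, if anything falls off the work surface, if the arm or the gripper's body presses on something with over 40 N, if the wrist force passes 120 N, or if a joint passes its speed limit or range.

## Working session

There is one attempt and no reset: what is moved stays moved. The work goes in short steps, Python scripts to look and compute and a tool call to move; the robot and the scene stay as the last step left them, time stands still between calls to the robot, and variables do not carry over. Pictures are saved under pics/ and viewed, and the job is handed in when it is done.

Besides the shell and the picture viewer there is one more tool, called after "Request:" by a JSON object that holds its "fn" and its "kwargs", one argument or row to a line. apply_moves: Moves the arm, as the interface text tells. Its arguments: {"type":"object","properties":{"linear":{"type":"array"},"delta_rot":{"type":"array"},"hand":{"type":"array"}},"required":["linear","delta_rot","hand"]}

```bash
mkdir -p pics; ls; python3 - <<'E'
from plant import ctrl
import cv2
o=ctrl.get_obs()
for k,v in o.items(): print(k,v)
for n in("scene","top"):
    print(n,ctrl.camera_model(n))
    im=ctrl.camera(n); cv2.imwrite(f"pics/{n}0.png",im[:,:,::-1])
E
```

```text
pics
clock 0.0
qpos [-1.19102338e+00  3.14198614e-01 -4.80986488e-02  1.21018346e+00
 -2.08438863e-05  1.57081724e+00]
joint_velocities [-0.00032969 -0.00110454 -0.00094178  0.00038703 -0.00079379  0.00025447]
effort [ 6.63372521e-04 -5.39595830e+01  3.39747298e+01  1.90370047e-02
 -1.98282287e-06 -1.10568621e-05]
eef_pos [ 222.20390945 -556.71208736  230.44240679]
eef_rot [[ 9.28756570e-01  3.70689653e-01 -6.43782073e-04]
 [ 3.70690211e-01 -9.28755266e-01  1.55665770e-03]
 [-2.08790893e-05 -1.68439978e-03 -9.99998581e-01]]
ft_force [-0.60117924 -0.7174512  -0.7755989 ]
moment [ 0.00911857 -0.0441815   0.02921325]
finger_gap 1.0041139591731654
scene {'fovy': 46.40581416133091, 'cx': 324.0508829784682, 'cy': 241.7349958224781, 'rvec': array([ 0.64817832,  2.74592563, -0.97640003]), 'tvec': array([ 494.25865302, -160.27318787, 1412.07728937])}
top {'fovy': 53.871565605419256, 'cx': 311.54075663194084, 'cy': 244.83513868178355, 'rvec': array([ 2.13421211, -2.14463797,  0.17166515]), 'tvec': array([ 45.24534754, 577.11896538, 897.72380711])}
```

View pics/scene0.png

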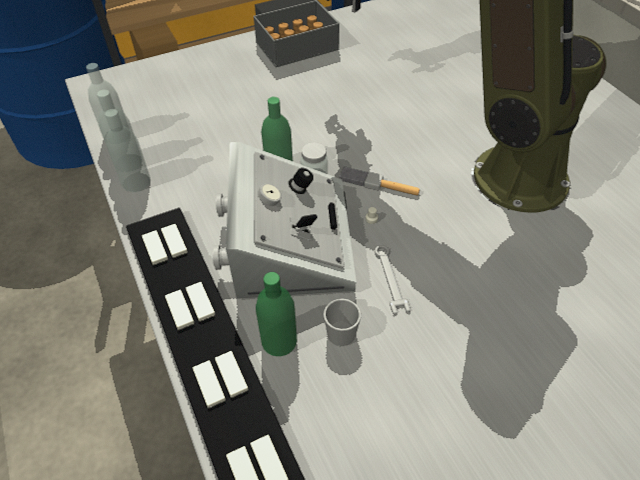

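View pics/top0.png

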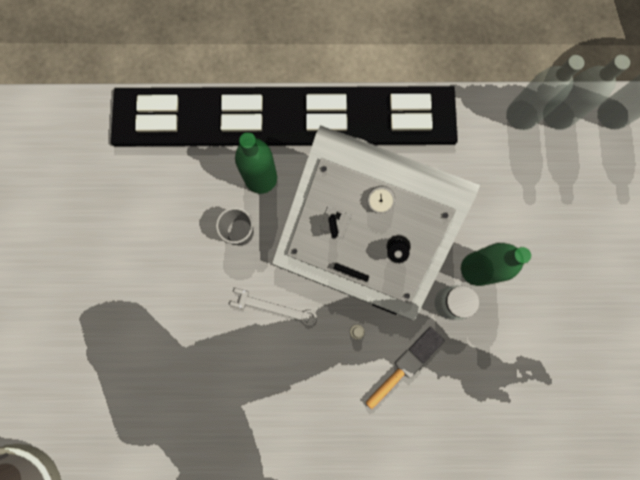

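```bash
python3 - <<'E'
import cv2
a=cv2.imread("pics/top0.png")[120:320,265:485]; cv2.imwrite("pics/t0z.png",cv2.resize(a,None,fx=3,fy=3,interpolation=cv2.INTER_CUBIC))
a=cv2.imread("pics/scene0.png")[140:300,210:370]; cv2.imwrite("pics/s0z.png",cv2.resize(a,None,fx=3.75,fy=3.75,interpolation=cv2.INTER_CUBIC))
E
```

```text
(no output)
```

View pics/t0z.png

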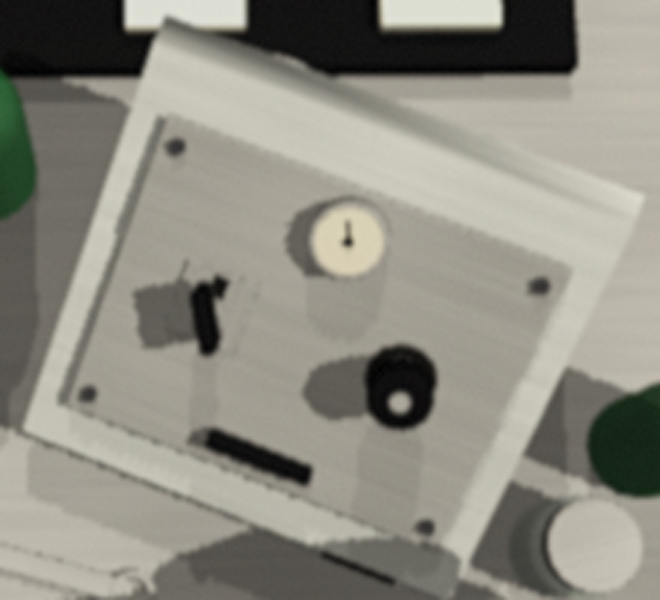

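View pics/s0z.png

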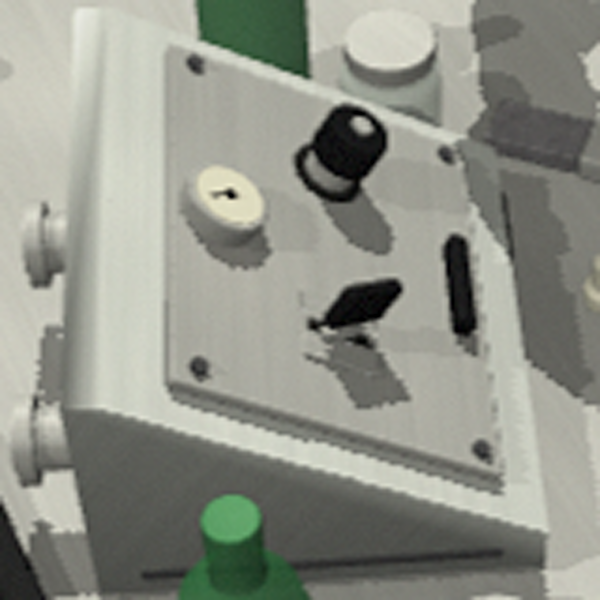

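```bash
cat > h.py <<'E'
import numpy as np, cv2
from scipy.optimize import least_squares
from scipy.spatial.transform import Rotation as R
from plant import ctrl
CM={n:ctrl.camera_model(n) for n in("scene","top")}
def K(n):
    m=CM[n]; f=240/np.tan(np.radians(m["fovy"]/2)); return np.array([[f,0,m["cx"]],[0,f,m["cy"]],[0,0,1]])
def proj(n,P): return cv2.projectPoints(np.atleast_2d(np.asarray(P,float)),CM[n]["rvec"],CM[n]["tvec"],K(n),None)[0][:,0]
def ray(n,p):
    Rm=cv2.Rodrigues(CM[n]["rvec"])[0]; d=Rm.T@np.linalg.solve(K(n),[p[0],p[1],1]); return -Rm.T@CM[n]["tvec"],d/np.linalg.norm(d)
def onplane(n,p,pt,nrm):
    o,d=ray(n,p); return o+d*((pt-o)@nrm)/(d@nrm)
def hR(yaw): return (R.from_euler('z',yaw)*R.from_euler('y',-30,degrees=True)).as_matrix()
tz=lambda l:np.array(l)/3+[265,120]
sz=lambda l:np.array(l)/3.75+[210,140]
E
cat > fit.py <<'E'
from h import *
T=tz([[175,147],[539,286],[88,394],[425,527],[347,240]])
S=sz([[199,367],[195,64],[482,450],[447,154],[231,194]])
def pts(v):
    sx,sy=v[4:6]
    L=np.array([[sx,sy,1],[sx,-sy,1],[-sx,sy,1],[-sx,-sy,1],[72,0,17]])
    return v[:3]+L@hR(v[3]).T
def f(v): 
    P=pts(v); return np.r_[(proj("top",P)-T).ravel(),(proj("scene",P)-S).ravel()]
r=least_squares(f,[550,-50,110,-.35,88,116])
print(r.x.round(3)); print(f(r.x).reshape(-1,2).round(2))
np.save("pose.npy",r.x[:4])
c=r.x[:3];H=hR(r.x[3]);print(H.round(4))
def loc(n,p,h): return (H.T@(onplane(n,p,c+H[:,2]*h,H[:,2])-c)).round(1)
print("knob top",[loc("top",tz([400,402]),40+k) for k in (0,3)],[loc("scene",sz([365,125]),40+k) for k in(0,3)])
for n,z in(("scene",sz([[345,287],[402,280]])),("top",tz([[203,288],[210,352]]))):
    a,b=[loc(n,p,44) for p in z]; d=a-b; print(n,a,b,np.hypot(*d[:2]),np.degrees(np.arctan2(d[1],d[0])))
for hh in (14,44): print(hh,[ (n,proj(n,c+H@[0,62,hh]).round(1)) for n in CM])
print("bar", loc("top",tz([258,456]),14))
E
python3 fit.py
```

```text
[ 5.84917e+02 -5.80830e+01  1.19478e+02 -3.84000e-01  8.50680e+01
  1.14965e+02]
[[-0.16  0.21]
 [-0.26  0.28]
 [-0.32  0.26]
 [-0.29  0.33]
 [-0.54  1.01]
 [-0.49 -0.13]
 [-0.6  -0.34]
 [-0.58 -0.23]
 [-0.79 -0.16]
 [-0.47 -0.09]]
[[ 0.803   0.3745 -0.4636]
 [-0.3243  0.9272  0.1873]
 [ 0.5     0.      0.866 ]]
knob top [array([  0.6, -63.9,  40. ]), array([  1.6, -63.5,  43. ])] [array([ -4.6, -66.8,  40. ]), array([ -2.7, -63.1,  43. ])]
scene [19.3 70.3 44. ] [-16.9  51.5  44. ] 40.79068521120968 27.444522574088786
top [23.2 67.7 44. ] [-12.1  50.5  44. ] 39.2674165180242 25.977757377720273
14 [('scene', array([[303.1, 225.1]])), ('top', array([[333.6, 224.2]]))]
44 [('scene', array([[310.3, 216.2]])), ('top', array([[331.3, 228.9]]))]
bar [-75.5  -0.4  14. ]
```

```bash
cat >> h.py <<'E'
import os
if os.path.exists("pose.npy"):
    v=np.load("pose.npy"); c=v[:3]; H=hR(v[3])
def Rt(phi):  # tool orientation with wing angle phi (rad cw)
    return np.c_[-H[:,0],H[:,1],-H[:,2]]@R.from_rotvec([0,0,phi]).as_matrix()
def plan(p,Rg):
    o=ctrl.get_obs(); Rc=o["eef_rot"]; Rc=R.from_matrix(Rc).as_matrix()
    d=p-o["eef_pos"]
    rv=R.from_matrix(Rc.T@Rg).as_rotvec()
    print("clock",o["clock"].__round__(2),"pos",o["eef_pos"].round(1),"world d",d.round(1),"| tool shift now (cm)",(Rc.T@d/10).round(3),"| in goal tool",(Rg.T@d/10).round(3),"rotvec",rv.round(4),np.linalg.norm(rv).round(3),"gap",o["finger_gap"].round(3),"F",o["ft_force"].round(1),"q",o["qpos"].round(2))
    print("local",(H.T@(o["eef_pos"]-c)).round(1),"ph",R.from_matrix(Rt(0).T@Rc).as_rotvec().round(3))
def W(x,y,z): return c+H@np.array([x,y,z],float)
E
python3 - <<'E'
from h import *
e=np.array([0,0,1.])
for n,p,h in(("bR",(522,256),215),("bL",(248,141),215),("jar",(461,302),85),("cup",(235,226),75)): print(n,onplane("top",p,e*h,e).round(0))
for h in (60,120,200): print(h,W(0,62,h).round(0),W(0,-62,h).round(0))
plan(W(0,62,120),Rt(-.46))
E
```

```text
bR [ 530. -300.  215.]
bL [729. 150. 215.]
jar [ 461. -238.   85.]
cup [611. 191.  75.]
60 [580.  11. 171.] [ 534. -104.  171.]
120 [553.  22. 223.] [506. -93. 223.]
200 [515.  37. 293.] [469. -78. 293.]Traceback (most recent call last):
  File "<stdin>", line 5, in <module>
  File "h.py", line 25, in plan
    print("clock",o["clock"].__round__(2),"pos",o["eef_pos"].round(1),"world d",d.round(1),"| tool shift now (cm)",(Rc.T@d/10).round(3),"| in goal tool",(Rg.T@d/10).round(3),"rotvec",rv.round(4),np.linalg.norm(rv).round(3),"gap",o["finger_gap"].round(3),"F",o["ft_force"].round(1),"q",o["qpos"].round(2))
                                                                                                                                                                                                                                     ^^^^^^^^^^^^^^^^^^^^^
AttributeError: 'float' object has no attribute 'round'
```

```bash
sed -i 's/o\["finger_gap"\].round(3)/round(float(o["finger_gap"]),3)/' h.py; python3 - <<'E'
from h import *
plan(W(0,62,200),Rt(-.46))
E
```

```text
clock 0.1 pos [ 222.3 -556.8  230.5] world d [293.2 593.6  62.2] | tool shift now (cm) [ 49.234 -44.274  -6.15 ] | in goal tool [-35.937  55.876  -2.908] rotvec [-0.6104 -0.4301 -2.7491] 2.849 gap 1.003 F [-0.2 -1.   0.4] q [-1.19  0.31 -0.05  1.21 -0.    1.57]
local [ -74.  -598.2  170.9] ph [0.62  0.25  2.311]
```

Request:
{"fn": "apply_moves", "kwargs": {
  "linear": [
    [2, -1.8, -1.2],
    [2, -1.8, -1.2],
    [2.5, -2.26, -1.2],
    [2.5, -2.26, -1.2],
    [2.5, -2.26, -1.2],
    [2.5, -2.26, 0],
    [2.5, -2.26, 0],
    [2.5, -2.26, 0],
    [2.5, -2.26, 0],
    [2.5, -2.26, 0],
    [2.5, -2.26, 0],
    [2.5, -2.26, 0],
    [2.5, -2.26, 0],
    [2.5, -2.26, 0],
    [2.5, -2.26, 0],
    [2.5, -2.26, 0],
    [2.5, -2.26, 0],
    [2.5, -2.26, 0],
    [2.5, -2.26, 0],
    [2.5, -2.26, 0]
  ],
  "delta_rot": [
    [0, 0, 0],
    [0, 0, 0],
    [0, 0, 0],
    [0, 0, 0],
    [0, 0, 0],
    [0, 0, 0],
    [0, 0, 0],
    [0, 0, 0],
    [0, 0, 0],
    [0, 0, 0],
    [0, 0, 0],
    [0, 0, 0],
    [0, 0, 0],
    [0, 0, 0],
    [0, 0, 0],
    [0, 0, 0],
    [0, 0, 0],
    [0, 0, 0],
    [0, 0, 0],
    [0, 0, 0]
  ],
  "hand": [-1, -1, -1, -1, -1, -1, -1, -1, -1, -1, -1, -1, -1, -1, -1, -1, -1, -1, -1, -1]
}}

```text
clock: 2.1
eef_pos: [513.5, 37.0, 290.9]
eef_rot: [[0.929, 0.371, -0.001], [0.371, -0.929, -0.0], [-0.001, -0.0, -1.0]]
ft_force: [0.2, -0.7, 0.0]
finger_gap: 0.999
```

Request:
{"fn": "apply_moves", "kwargs": {
  "linear": [
    [0, 0, 0],
    [0, 0, 0],
    [0, 0, 0],
    [0, 0, 0],
    [0, 0, 0],
    [0, 0, 0],
    [0, 0, 0],
    [0, 0, 0],
    [0, 0, 0],
    [0, 0, 0],
    [0, 0, 0],
    [0, 0, 0],
    [0, 0, 0],
    [0, 0, 0],
    [0, 0, 0],
    [0, 0, 0],
    [0, 0, 0],
    [0, 0, 0],
    [0, 0, 0],
    [0, 0, 0]
  ],
  "delta_rot": [
    [-0.0305, -0.0215, -0.1375],
    [-0.0305, -0.0215, -0.1375],
    [-0.0305, -0.0215, -0.1375],
    [-0.0305, -0.0215, -0.1375],
    [-0.0305, -0.0215, -0.1375],
    [-0.0305, -0.0215, -0.1375],
    [-0.0305, -0.0215, -0.1375],
    [-0.0305, -0.0215, -0.1375],
    [-0.0305, -0.0215, -0.1375],
    [-0.0305, -0.0215, -0.1375],
    [-0.0305, -0.0215, -0.1375],
    [-0.0305, -0.0215, -0.1375],
    [-0.0305, -0.0215, -0.1375],
    [-0.0305, -0.0215, -0.1375],
    [-0.0305, -0.0215, -0.1375],
    [-0.0305, -0.0215, -0.1375],
    [-0.0305, -0.0215, -0.1375],
    [-0.0305, -0.0215, -0.1375],
    [-0.0305, -0.0215, -0.1375],
    [-0.0305, -0.0215, -0.1375]
  ],
  "hand": [-1, -1, -1, -1, -1, -1, -1, -1, -1, -1, -1, -1, -1, -1, -1, -1, -1, -1, -1, -1]
}}

```text
clock: 4.1
eef_pos: [512.8, 35.8, 290.7]
eef_rot: [[-0.885, -0.028, 0.464], [-0.129, 0.974, -0.187], [-0.447, -0.225, -0.866]]
ft_force: [-1.2, -0.1, -0.8]
finger_gap: 1.004
```

```bash
python3 - <<'E'
from h import *
plan(W(0,62,60),Rt(-.46))
cv2.imwrite("pics/s1.png",ctrl.camera("scene")[:,:,::-1]);cv2.imwrite("pics/t1.png",ctrl.camera("top")[:,:,::-1])
E
```

```text
clock 4.1 pos [512.8  35.8 290.7] world d [  67.5  -25.1 -119.3] | tool shift now (cm) [-0.327  0.05  13.935] | in goal tool [-0.333  0.056 13.934] rotvec [0.0003 0.0005 0.0078] 0.008 gap 1.004 F [-1.2 -0.1 -0.8] q [ 0.27 -0.23 -0.61  0.76 -0.31  0.11]
local [ -2.7  60.  199.3] ph [-0.    -0.    -0.468]
```

Request:
{"fn": "apply_moves", "kwargs": {
  "linear": [
    [-0.04, 0, 1.4],
    [-0.04, 0, 1.4],
    [-0.04, 0, 1.4],
    [-0.04, 0, 1.4],
    [-0.04, 0.01, 1.4],
    [-0.04, 0.01, 1.4],
    [-0.04, 0.01, 1.4],
    [-0.04, 0.01, 1.4],
    [0, 0.01, 1.4],
    [0, 0, 1.4],
    [0, 0, 0]
  ],
  "delta_rot": [
    [0, 0, 0.008],
    [0, 0, 0],
    [0, 0, 0],
    [0, 0, 0],
    [0, 0, 0],
    [0, 0, 0],
    [0, 0, 0],
    [0, 0, 0],
    [0, 0, 0],
    [0, 0, 0],
    [0, 0, 0]
  ],
  "hand": [-1, -1, -1, -1, -1, -1, -1, -1, -1, -1, -1]
}}

```text
clock: 5.3
eef_pos: [580.3, 9.9, 169.1]
eef_rot: [[-0.888, -0.012, 0.46], [-0.111, 0.976, -0.189], [-0.447, -0.219, -0.867]]
ft_force: [-0.4, 0.0, -0.6]
finger_gap: 1.001
```

```bash
python3 - <<'E'
from h import *
plan(W(0,62,15),Rt(-.46))
a=ctrl.camera("scene")[:,:,::-1][140:300,210:370]; cv2.imwrite("pics/s2.png",cv2.resize(a,None,fx=3.75,fy=3.75,interpolation=cv2.INTER_CUBIC))
a=ctrl.camera("top")[:,:,::-1][120:320,265:485]; cv2.imwrite("pics/t2.png",cv2.resize(a,None,fx=3,fy=3,interpolation=cv2.INTER_CUBIC))
E
```

```text
clock 5.3 pos [580.3   9.9 169.1] world d [ 20.9  -7.7 -36.7] | tool shift now (cm) [-0.13   0.032  4.286] | in goal tool [-0.113  0.023  4.286] rotvec [-0.0017 -0.0039 -0.0092] 0.01 gap 1.001 F [-0.4  0.  -0.6] q [ 0.17 -0.02 -0.72  0.41 -0.27  0.04]
local [-0.9 61.3 57.9] ph [ 0.003  0.003 -0.451]
```

View pics/s2.png

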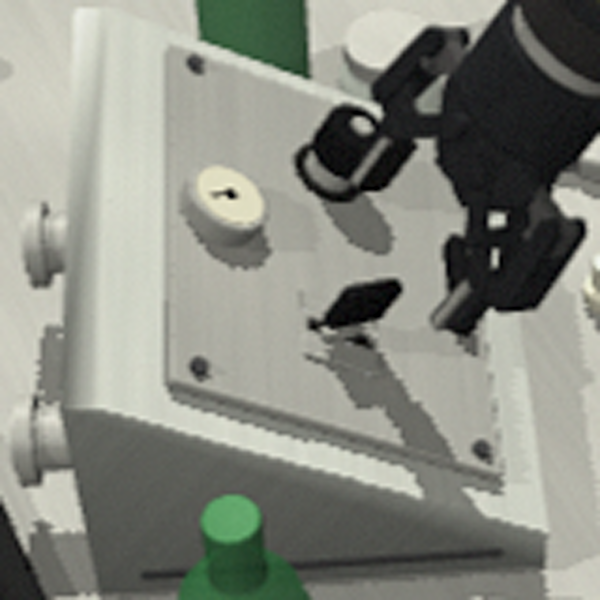

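View pics/t2.png

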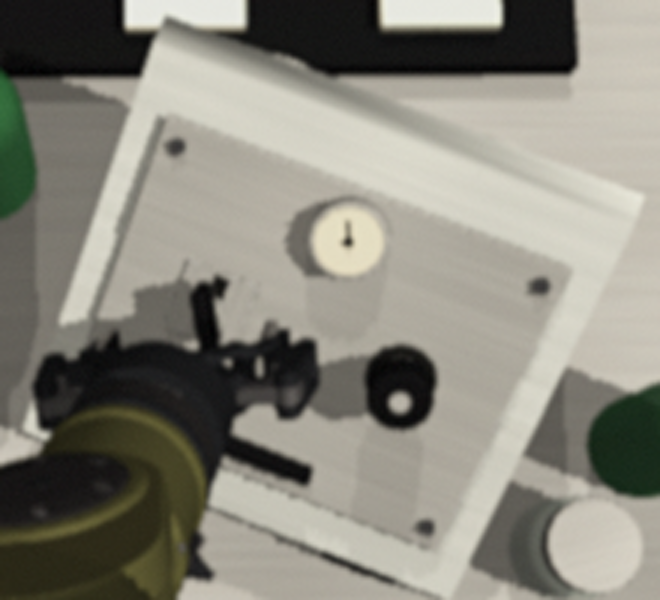

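Request:
{"fn": "apply_moves", "kwargs": {
  "linear": [
    [-0.1, 0.02, 0.8],
    [0, 0, 0.8],
    [0, 0, 0.8],
    [0, 0, 0.8],
    [0, 0, 0.6],
    [0, 0, 0.4],
    [0, 0, 0],
    [0, 0, 0]
  ],
  "delta_rot": [
    [0, 0, -0.009],
    [0, 0, 0],
    [0, 0, 0],
    [0, 0, 0],
    [0, 0, 0],
    [0, 0, 0],
    [0, 0, 0],
    [0, 0, 0]
  ],
  "hand": [-1, -1, -1, -1, -1, -1, -1, -1]
}}

```text
clock: 6.2
eef_pos: [601.5, 2.5, 135.4]
eef_rot: [[-0.886, -0.022, 0.464], [-0.123, 0.974, -0.188], [-0.448, -0.224, -0.866]]
ft_force: [0.2, -0.8, 1.0]
finger_gap: 0.998
```

```bash
python3 - <<'E'
from h import *
plan(W(0,62,15),Rt(-.46))
a=ctrl.camera("scene")[:,:,::-1][140:300,210:370]; cv2.imwrite("pics/s3.png",cv2.resize(a,None,fx=3.75,fy=3.75,interpolation=cv2.INTER_CUBIC))
E
```

```text
clock 6.2 pos [601.5   2.5 135.4] world d [-0.3 -0.3 -2.9] | tool shift now (cm) [0.161 0.037 0.247] | in goal tool [0.161 0.036 0.247] rotvec [-0.0011 -0.      0.0023] 0.003 gap 0.998 F [ 0.2 -0.8  1. ] q [ 0.14  0.06 -0.74  0.31 -0.26  0.01]
local [ 1.6 62.4 17.5] ph [ 0.001 -0.    -0.462]
```

View pics/s3.png

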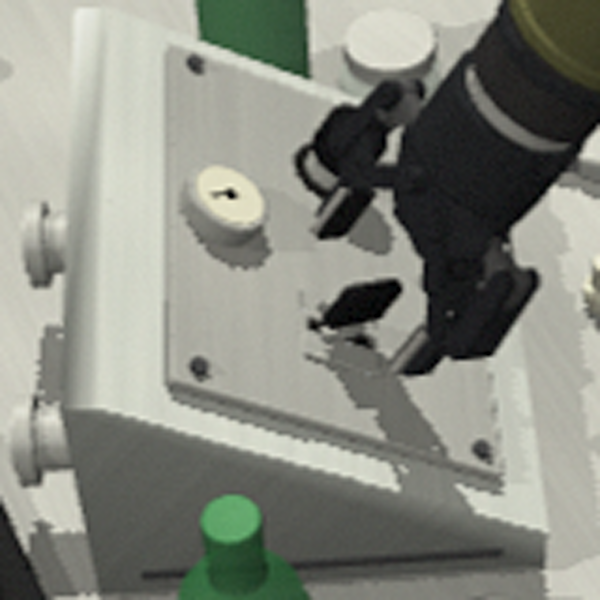

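Request:
{"fn": "apply_moves", "kwargs": {
  "linear": [
    [0.1, 0.03, 0.25],
    [0, 0, 0],
    [0, 0, 0],
    [0, 0, 0],
    [0, 0, 0],
    [0, 0, 0],
    [0, 0, 0],
    [0, 0, 0],
    [0, 0, 0],
    [0, 0, 0]
  ],
  "delta_rot": [
    [0, 0, 0],
    [0, 0, 0],
    [0, 0, 0],
    [0, 0, 0],
    [0, 0, 0],
    [0, 0, 0],
    [0, 0, 0],
    [0, 0, 0],
    [0, 0, 0],
    [0, 0, 0]
  ],
  "hand": [0, 0.3, 0.5, 0.7, 1, 1, 1, 1, 1, 1]
}}

```text
clock: 7.25
eef_pos: [601.7, 1.7, 132.8]
eef_rot: [[-0.886, -0.022, 0.464], [-0.123, 0.974, -0.189], [-0.448, -0.225, -0.866]]
ft_force: [-2.6, -4.3, 3.0]
finger_gap: 0.106
```

```bash
python3 - <<'E'
from h import *
plan(W(0,62,15),Rt(-.46));print(ctrl.get_obs()["moment"])
a=ctrl.camera("scene")[:,:,::-1][140:300,210:370]; cv2.imwrite("pics/s4.png",cv2.resize(a,None,fx=3.75,fy=3.75,interpolation=cv2.INTER_CUBIC))
E
```

```text
clock 7.25 pos [601.7   1.7 132.8] world d [-0.5  0.5 -0.4] | tool shift now (cm) [0.055 0.056 0.001] | in goal tool [0.055 0.056 0.001] rotvec [-0.0022 -0.      0.0021] 0.003 gap 0.106 F [-2.6 -4.3  3. ] q [ 0.14  0.06 -0.74  0.3  -0.26  0.  ]
local [ 0.7 61.7 15. ] ph [ 0.002 -0.    -0.462]
[-0.76083839  0.63285708 -0.48573796]
```

View pics/s4.png

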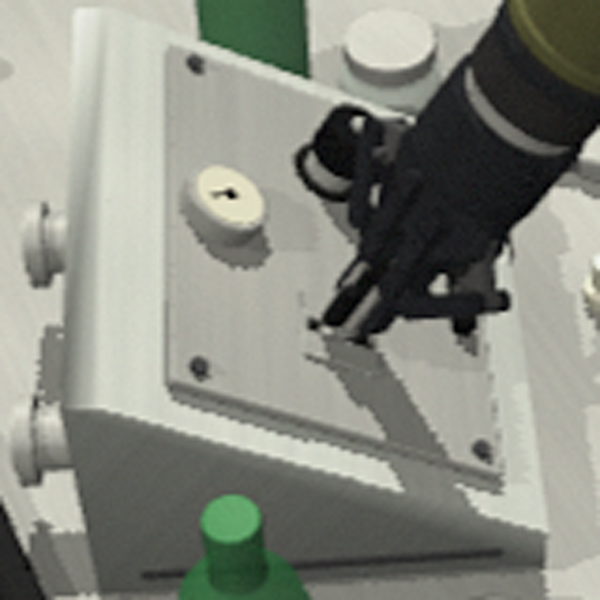

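Request:
{"fn": "apply_moves", "kwargs": {
  "linear": [
    [0, -0.08, 0],
    [0, 0, 0],
    [0, 0, 0],
    [0, 0, 0],
    [0, 0, 0],
    [0, 0, 0],
    [0, 0, 0]
  ],
  "delta_rot": [
    [0, 0, 0.08],
    [0, 0, 0.1],
    [0, 0, 0.1],
    [0, 0, 0.1],
    [0, 0, 0.08],
    [0, 0, 0],
    [0, 0, 0]
  ],
  "hand": [1, 1, 1, 1, 1, 1, 1]
}}

```text
clock: 8.0
eef_pos: [601.7, 1.6, 132.9]
eef_rot: [[-0.804, 0.371, 0.464], [0.32, 0.928, -0.188], [-0.5, -0.003, -0.866]]
ft_force: [-2.4, -3.0, 2.4]
finger_gap: 0.109
```

```bash
python3 - <<'E'
from h import *
plan(W(0,62,15),Rt(0));o=ctrl.get_obs();print(o["moment"],"Ftool",(o["eef_rot"].T@o["ft_force"]).round(1),"Mtool",(o["eef_rot"].T@o["moment"]).round(2))
E
```

```text
clock 8.0 pos [601.7   1.6 132.9] world d [-0.5  0.6 -0.4] | tool shift now (cm) [0.084 0.035 0.001] | in goal tool [0.084 0.035 0.001] rotvec [-0.0006  0.0004  0.0042] 0.004 gap 0.109 F [-2.4 -3.   2.4] q [ 0.14  0.06 -0.74  0.3  -0.25  0.46]
local [ 0.8 61.7 15. ] ph [ 0.001 -0.    -0.004]
[-0.31178194  0.70605309 -0.27763284] Ftool [-0.2 -3.6 -2.6] Mtool [ 0.62  0.54 -0.04]
```

Request:
{"fn": "apply_moves", "kwargs": {
  "linear": [
    [0, -0.05, 0.2],
    [0, 0, 0.2],
    [0, 0, 0.2],
    [0, 0, 0.2],
    [0, 0, 0.1],
    [0, 0, 0],
    [0, 0, 0]
  ],
  "delta_rot": [
    [0, 0, 0.004],
    [0, 0, 0],
    [0, 0, 0],
    [0, 0, 0],
    [0, 0, 0],
    [0, 0, 0],
    [0, 0, 0]
  ],
  "hand": [1, 1, 1, 1, 1, 1, 1]
}}

```text
clock: 8.7
eef_pos: [605.8, -0.1, 125.3]
eef_rot: [[-0.802, 0.375, 0.464], [0.325, 0.927, -0.187], [-0.5, 0.001, -0.866]]
ft_force: [-6.5, 2.1, 6.8]
finger_gap: 0.105
```

```bash
cat >m.py <<'E'
from h import *
import sys
plan(W(*map(float,sys.argv[1:4])),Rt(float(sys.argv[4])));o=ctrl.get_obs();print("Ftool",(o["eef_rot"].T@o["ft_force"]).round(1),"Mtool",(o["eef_rot"].T@o["moment"]).round(2))
E
python3 m.py 0 62 6 0
```

```text
clock 8.7 pos [ 6.058e+02 -1.000e-01  1.253e+02] world d [-0.5  0.7 -0.7] | tool shift now (cm) [0.091 0.044 0.023] | in goal tool [0.091 0.044 0.023] rotvec [ 0.0003  0.0004 -0.0012] 0.001 gap 0.105 F [-6.5  2.1  6.8] q [ 0.14  0.08 -0.74  0.28 -0.25  0.46]
local [ 0.9 61.6  6.2] ph [-0.    -0.     0.001]
Ftool [ 2.5 -0.5 -9.3] Mtool [-0.01  1.   -0.02]
```

Request:
{"fn": "apply_moves", "kwargs": {
  "linear": [
    [0, 0, 0.1],
    [0, 0, 0],
    [0, 0, 0],
    [0, 0, 0],
    [0, 0, 0],
    [0, 0, 0],
    [0, 0, 0],
    [0, 0, 0],
    [0, 0, 0],
    [0, 0, 0],
    [0, 0, 0],
    [0, 0, 0],
    [0, 0, 0],
    [0, 0, 0],
    [0, 0, 0],
    [0, 0, 0]
  ],
  "delta_rot": [
    [0, 0, 0],
    [0, 0, 0],
    [0, 0, 0.1],
    [0, 0, 0.13],
    [0, 0, 0.13],
    [0, 0, 0.13],
    [0, 0, 0.13],
    [0, 0, 0.13],
    [0, 0, 0.13],
    [0, 0, 0.13],
    [0, 0, 0.13],
    [0, 0, 0.13],
    [0, 0, 0.13],
    [0, 0, 0.1],
    [0, 0, 0.05],
    [0, 0, 0]
  ],
  "hand": [1, 1, 1, 1, 1, 1, 1, 1, 1, 1, 1, 1, 1, 1, 1, 1]
}}

```text
clock: 10.3
eef_pos: [605.9, -0.4, 125.1]
eef_rot: [[0.359, 0.81, 0.464], [0.933, -0.307, -0.187], [-0.009, 0.501, -0.866]]
ft_force: [-15.7, 3.7, 17.3]
finger_gap: 0.105
```

```bash
python3 m.py 0 62 6 1.57
```

```text
clock 10.3 pos [ 6.059e+02 -4.000e-01  1.251e+02] world d [-0.5  0.9 -0.5] | tool shift now (cm) [ 0.064 -0.092 -0.001] | in goal tool [ 0.062 -0.093 -0.001] rotvec [ 0.0007 -0.      0.0179] 0.018 gap 0.105 F [-15.7   3.7  17.3] q [ 0.14  0.08 -0.75  0.28 -0.25  2.01]
local [ 0.9 61.4  6. ] ph [-1.000e-03 -1.000e-03  1.552e+00]
Ftool [ -2.3  -5.2 -23. ] Mtool [ 1.55 -0.49  0.06]
```

Request:
{"fn": "apply_moves", "kwargs": {
  "linear": [
    [0, 0, 0],
    [0, 0, 0],
    [0, 0, 0],
    [0, 0, 0]
  ],
  "delta_rot": [
    [0, 0, 0.03],
    [0, 0, 0.03],
    [0, 0, 0.02],
    [0, 0, 0]
  ],
  "hand": [1, 1, 1, 1]
}}

```text
clock: 10.7
eef_pos: [605.9, -0.3, 125.2]
eef_rot: [[0.421, 0.779, 0.464], [0.907, -0.378, -0.188], [0.029, 0.5, -0.866]]
ft_force: [-15.7, 3.0, 18.3]
finger_gap: 0.102
```

```bash
python3 m.py 0 62 6 1.57
```

```text
clock 10.7 pos [ 6.059e+02 -3.000e-01  1.252e+02] world d [-0.5  0.9 -0.5] | tool shift now (cm) [ 0.055 -0.101  0.004] | in goal tool [ 0.061 -0.097  0.004] rotvec [ 0.0008  0.0001 -0.0595] 0.059 gap 0.102 F [-15.7   3.   18.3] q [ 0.14  0.08 -0.75  0.28 -0.25  2.09]
local [ 1.  61.4  6. ] ph [-1.000e-03 -1.000e-03  1.629e+00]
Ftool [ -3.3  -4.2 -23.7] Mtool [ 1.46 -0.68 -0.86]
```

Request:
{"fn": "apply_moves", "kwargs": {
  "linear": [
    [0, 0, 0],
    [0, 0, 0],
    [0, 0, 0],
    [0, 0, 0],
    [0, 0, 0],
    [0, 0, 0],
    [0, 0, 0],
    [0, 0, -1],
    [0, 0, -1.5],
    [0, 0, -2],
    [0, 0, -2.5],
    [0, 0, -2.5],
    [0, 0, -2.5],
    [0, 0, 0]
  ],
  "delta_rot": [
    [0, 0, -0.04],
    [0, 0, 0],
    [0, 0, 0],
    [0, 0, 0],
    [0, 0, 0],
    [0, 0, 0],
    [0, 0, 0],
    [0, 0, 0],
    [0, 0, 0],
    [0, 0, 0],
    [0, 0, 0],
    [0, 0, 0],
    [0, 0, 0],
    [0, 0, 0]
  ],
  "hand": [1, 0.6, 0, -0.5, -1, -1, -1, -1, -1, -1, -1, -1, -1, -1]
}}

```text
clock: 12.1
eef_pos: [551.5, 22.6, 232.5]
eef_rot: [[0.391, 0.792, 0.469], [0.92, -0.343, -0.187], [0.013, 0.505, -0.863]]
ft_force: [0.4, 0.9, 0.3]
finger_gap: 1.0
```

```bash
python3 m.py 0 -62 120 -1.5; python3 - <<'E'
from h import *
a=ctrl.camera("scene")[:,:,::-1][140:300,210:370]; cv2.imwrite("pics/s5.png",cv2.resize(a,None,fx=3.75,fy=3.75,interpolation=cv2.INTER_CUBIC))
a=ctrl.camera("top")[:,:,::-1][120:320,265:485]; cv2.imwrite("pics/t5.png",cv2.resize(a,None,fx=3,fy=3,interpolation=cv2.INTER_CUBIC))
E
```

```text
clock 12.1 pos [551.5  22.6 232.5] world d [ -45.4 -115.7   -9.1] | tool shift now (cm) [-12.434  -0.083   0.816] | in goal tool [12.421 -0.531  0.848] rotvec [ 0.0041  0.0083 -3.0925] 3.093 gap 1.0 F [0.4 0.9 0.3] q [ 0.21 -0.13 -0.68  0.58 -0.28  2.12]
local [  3.5  62.3 128.5] ph [-0.006 -0.002  1.593]
Ftool [ 1.   0.1 -0.3] Mtool [ 0.45  0.06 -0.02]
```

View pics/s5.png

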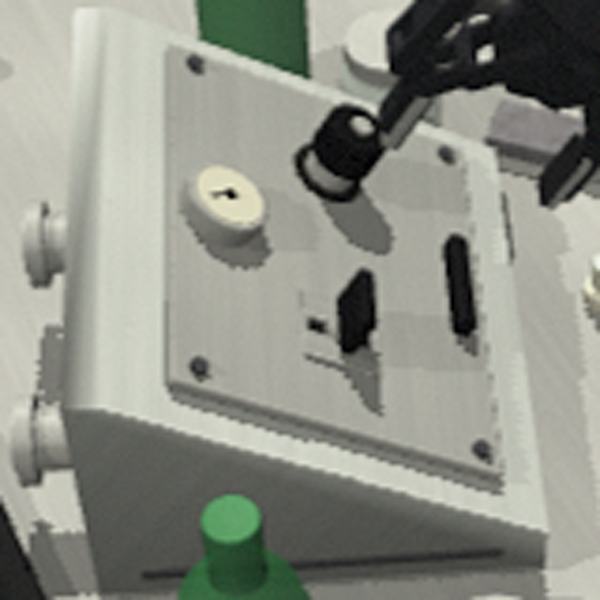

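View pics/t5.png

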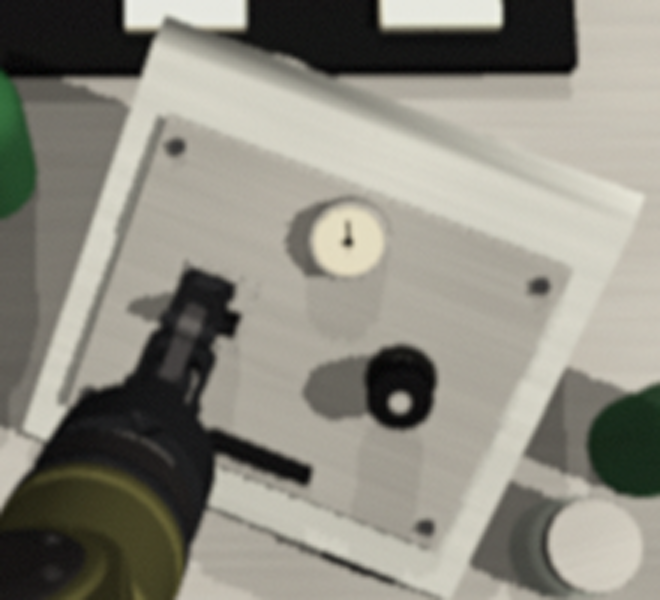

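Request:
{"fn": "apply_moves", "kwargs": {
  "linear": [
    [-1.5, 0, 0],
    [-2.2, 0, 0],
    [-2.5, 0, 0],
    [-2.5, 0, 0],
    [-2.2, 0, 0],
    [-1.53, -0.08, 0],
    [0, 0, 0],
    [0, 0, 0],
    [0, 0, 0],
    [0, 0, 0],
    [0, 0, 0],
    [0, 0, 0],
    [0, 0, 0],
    [0, 0, 0],
    [0, 0, 0],
    [0, 0, 0],
    [0, 0, 0],
    [0, 0, 0],
    [0, 0, 0],
    [0, 0, 0]
  ],
  "delta_rot": [
    [0, 0, 0],
    [0, 0, 0],
    [0, 0, 0],
    [0, 0, 0],
    [0, 0, 0],
    [0, 0, 0],
    [0, 0, -0.14],
    [0, 0, -0.14],
    [0, 0, -0.14],
    [0, 0, -0.14],
    [0, 0, -0.14],
    [0, 0, -0.14],
    [0, 0, -0.14],
    [0, 0, -0.14],
    [0, 0, -0.14],
    [0, 0, -0.14],
    [0, 0, -0.14],
    [0, 0, -0.14],
    [0, 0, -0.14],
    [0, 0, -0.14]
  ],
  "hand": [-1, -1, -1, -1, -1, -1, -1, -1, -1, -1, -1, -1, -1, -1, -1, -1, -1, -1, -1, -1]
}}

```text
clock: 14.2
eef_pos: [500.6, -92.6, 224.9]
eef_rot: [[-0.885, 0.056, 0.462], [-0.037, 0.981, -0.188], [-0.464, -0.184, -0.867]]
ft_force: [0.1, -0.5, -0.7]
finger_gap: 1.001
```

Request:
{"fn": "apply_moves", "kwargs": {
  "linear": [
    [0, 0, 0],
    [0, 0, 0],
    [0, 0, 0],
    [0, 0, 0],
    [0, 0, 0],
    [0, 0, 0],
    [0, 0, 0],
    [0, 0, 0],
    [0, 0, 0]
  ],
  "delta_rot": [
    [0, 0, -0.14],
    [0, 0, -0.14],
    [0, 0, -0.14],
    [0, 0, -0.14],
    [0, 0, -0.14],
    [0, 0, -0.14],
    [0, 0, -0.14],
    [0, 0, -0.14],
    [0, 0, 0]
  ],
  "hand": [-1, -1, -1, -1, -1, -1, -1, -1, -1]
}}

```text
clock: 15.1
eef_pos: [500.7, -92.6, 225.1]
eef_rot: [[-0.44, -0.77, 0.462], [-0.897, 0.4, -0.188], [-0.04, -0.497, -0.867]]
ft_force: [0.5, -0.0, -0.7]
finger_gap: 0.996
```

```bash
python3 m.py 0 -62 50 -1.5; python3 - <<'E'
from h import *
a=ctrl.camera("scene")[:,:,::-1][140:300,210:370]; cv2.imwrite("pics/s6.png",cv2.resize(a,None,fx=3.75,fy=3.75,interpolation=cv2.INTER_CUBIC))
E
```

```text
clock 15.1 pos [500.7 -92.6 225.1] world d [ 37.8 -13.7 -62.4] | tool shift now (cm) [-0.193 -0.36   7.409] | in goal tool [-0.176 -0.352  7.41 ] rotvec [ 0.0013 -0.0017 -0.0113] 0.012 gap 0.996 F [ 0.5 -0.  -0.7] q [-0.09 -0.26 -0.79  0.53 -0.15 -1.23]
local [ -3.6 -63.5 124.1] ph [ 0.     0.002 -1.489]
Ftool [-0.2 -0.1  0.8] Mtool [-0.51  0.04  0.05]
```

View pics/s6.png

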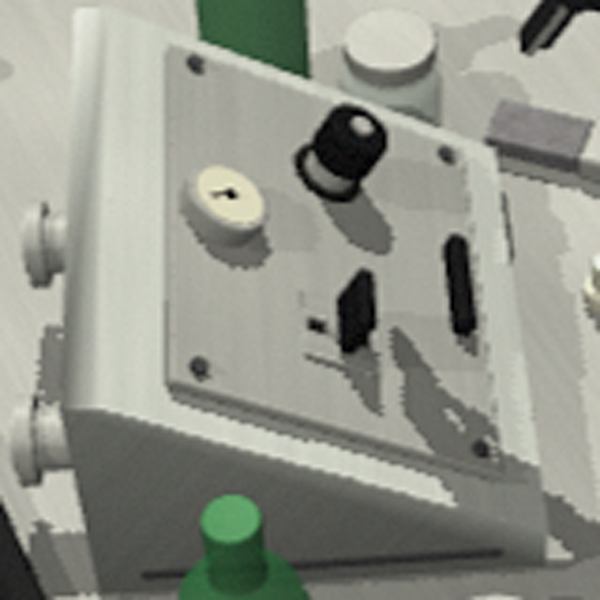

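Request:
{"fn": "apply_moves", "kwargs": {
  "linear": [
    [-0.09, -0.17, 1.2],
    [-0.09, -0.17, 1.4],
    [0, 0, 1.5],
    [0, 0, 1.5],
    [0, 0, 1.4],
    [0, 0, 1.2],
    [0, 0, 1],
    [0, 0, 0.6],
    [0, 0, 0.4],
    [0, 0, 0.4],
    [0, 0, 0],
    [0, 0, 0]
  ],
  "delta_rot": [
    [0, 0, 0],
    [0, 0, 0],
    [0, 0, 0],
    [0, 0, 0],
    [0, 0, 0],
    [0, 0, 0],
    [0, 0, 0],
    [0, 0, 0],
    [0, 0, 0],
    [0, 0, 0],
    [0, 0, 0],
    [0, 0, 0]
  ],
  "hand": [-1, -1, -1, -1, -1, -1, -1, -1, -1, -1, -1, -1]
}}

```text
clock: 16.35
eef_pos: [553.9, -112.1, 136.9]
eef_rot: [[-0.44, -0.769, 0.464], [-0.897, 0.4, -0.188], [-0.041, -0.499, -0.866]]
ft_force: [-0.3, 0.9, 0.8]
finger_gap: 0.998
```

```bash
python3 m.py 0 -62 14 -1.5; python3 - <<'E'
from h import *
a=ctrl.camera("scene")[:,:,::-1][140:300,210:370]; cv2.imwrite("pics/s7.png",cv2.resize(a,None,fx=3.75,fy=3.75,interpolation=cv2.INTER_CUBIC))
E
```

```text
clock 16.35 pos [ 553.9 -112.1  136.9] world d [ 1.3 -0.9 -5.3] | tool shift now (cm) [0.043 0.127 0.532] | in goal tool [0.042 0.127 0.532] rotvec [-0.001  -0.0007 -0.0119] 0.012 gap 0.998 F [-0.3  0.9  0.8] q [-0.12 -0.04 -0.85  0.26 -0.13 -1.26]
local [  1.3 -61.7  19.3] ph [ 1.000e-03 -0.000e+00 -1.488e+00]
Ftool [-0.7  0.2 -1. ] Mtool [-0.51  0.01  0.01]
```

View pics/s7.png

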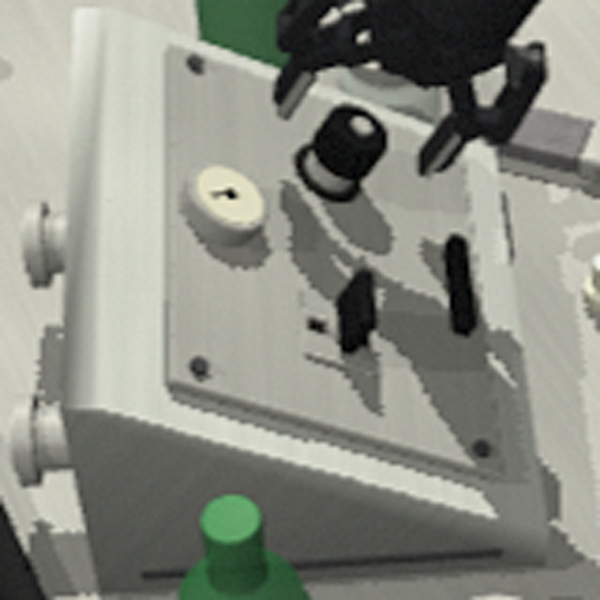

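Request:
{"fn": "apply_moves", "kwargs": {
  "linear": [
    [0, 0.1, 0.3],
    [0, 0, 0.2],
    [0, 0, 0],
    [0, 0, 0],
    [0, 0, 0],
    [0, 0, 0],
    [0, 0, 0],
    [0, 0, 0],
    [0, 0, 0]
  ],
  "delta_rot": [
    [0, 0, 0],
    [0, 0, 0],
    [0, 0, 0],
    [0, 0, 0],
    [0, 0, 0],
    [0, 0, 0],
    [0, 0, 0],
    [0, 0, 0],
    [0, 0, 0]
  ],
  "hand": [-1, -0.5, -0.2, 0.1, 0.4, 1, 1, 1, 1]
}}

```text
clock: 17.3
eef_pos: [555.6, -112.7, 132.3]
eef_rot: [[-0.44, -0.769, 0.464], [-0.897, 0.399, -0.189], [-0.041, -0.5, -0.865]]
ft_force: [-3.9, 1.0, 5.1]
finger_gap: 0.43
```

```bash
python3 m.py 0 -62 14 -1.5; python3 - <<'E'
from h import *
a=ctrl.camera("scene")[:,:,::-1][140:300,210:370]; cv2.imwrite("pics/s8.png",cv2.resize(a,None,fx=3.75,fy=3.75,interpolation=cv2.INTER_CUBIC))
E
```

```text
clock 17.3 pos [ 555.6 -112.7  132.3] world d [-0.4 -0.2 -0.7] | tool shift now (cm) [0.04  0.056 0.048] | in goal tool [0.039 0.056 0.048] rotvec [-0.0015 -0.0008 -0.0118] 0.012 gap 0.43 F [-3.9  1.   5.1] q [-0.12 -0.03 -0.85  0.24 -0.13 -1.26]
local [  0.6 -61.6  14.5] ph [ 0.002 -0.    -1.488]
Ftool [ 0.6  0.8 -6.4] Mtool [-0.72  0.21 -0.07]
```

View pics/s8.png

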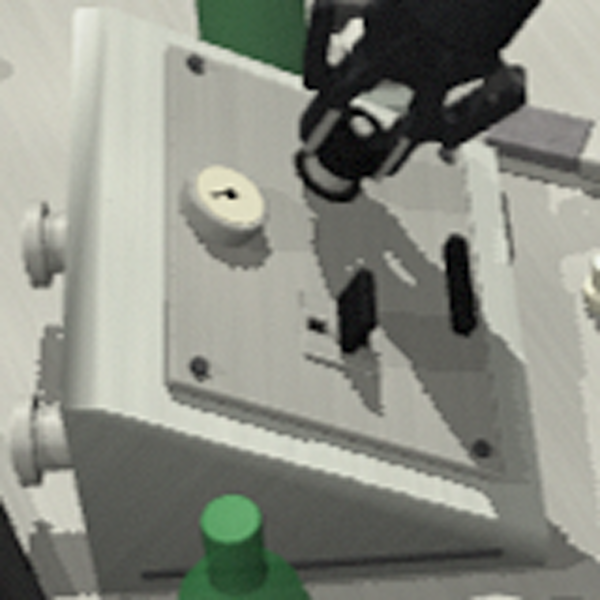

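Request:
{"fn": "apply_moves", "kwargs": {
  "linear": [
    [0, 0, 0.016],
    [0, 0, 0.016],
    [0, 0, 0.016],
    [0, 0, 0.016],
    [0, 0, 0.016],
    [0, 0, 0.016],
    [0, 0, 0.016],
    [0, 0, 0.016],
    [0, 0, 0.016],
    [0, 0, 0.016],
    [0, 0, 0.016],
    [0, 0, 0.016],
    [0, 0, 0.016],
    [0, 0, 0.016],
    [0, 0, 0.016],
    [0, 0, 0.016],
    [0, 0, 0.016],
    [0, 0, 0]
  ],
  "delta_rot": [
    [0, 0, 0.08],
    [0, 0, 0.13],
    [0, 0, 0.13],
    [0, 0, 0.13],
    [0, 0, 0.13],
    [0, 0, 0.13],
    [0, 0, 0.13],
    [0, 0, 0.13],
    [0, 0, 0.13],
    [0, 0, 0.13],
    [0, 0, 0.13],
    [0, 0, 0.13],
    [0, 0, 0.13],
    [0, 0, 0.13],
    [0, 0, 0.13],
    [0, 0, 0.13],
    [0, 0, 0.13],
    [0, 0, 0]
  ],
  "hand": [1, 1, 1, 1, 1, 1, 1, 1, 1, 1, 1, 1, 1, 1, 1, 1, 1, 1]
}}

```text
clock: 19.15
eef_pos: [556.9, -114.6, 130.3]
eef_rot: [[-0.39, 0.795, 0.464], [0.832, 0.521, -0.192], [-0.394, 0.311, -0.865]]
ft_force: [-3.2, -3.2, 5.2]
finger_gap: 0.423
```

```bash
python3 m.py 0 -62 12 0.7
```

```text
clock 19.15 pos [ 556.9 -114.6  130.3] world d [-0.8  1.3 -0.4] | tool shift now (cm) [ 0.154 -0.01  -0.026] | in goal tool [ 0.154 -0.013 -0.025] rotvec [-0.0013  0.0045  0.0246] 0.025 gap 0.423 F [-3.2 -3.2  5.2] q [-0.13 -0.03 -0.85  0.23 -0.13  0.9 ]
local [  1.3 -62.9  11.7] ph [ 0.003 -0.004  0.675]
Ftool [-3.4 -2.6 -5.4] Mtool [ 0.93 -0.36  0.04]
```

Request:
{"fn": "apply_moves", "kwargs": {
  "linear": [
    [0, 0, 0.013],
    [0, 0, 0.013],
    [0, 0, 0.013],
    [0, 0, 0.013]
  ],
  "delta_rot": [
    [0, 0, 0.1],
    [0, 0, 0.1],
    [0, 0, 0.1],
    [0, 0, 0.1]
  ],
  "hand": [1, 1, 1, 1]
}}

```text
clock: 19.55
eef_pos: [556.9, -114.8, 129.7]
eef_rot: [[-0.049, 0.885, 0.464], [0.969, 0.154, -0.192], [-0.242, 0.44, -0.865]]
ft_force: [-4.6, -4.6, 5.1]
finger_gap: 0.427
```

```bash
python3 m.py 0 -62 12 0.7
```

```text
clock 19.55 pos [ 556.9 -114.8  129.7] world d [-0.8  1.5  0.2] | tool shift now (cm) [ 0.147 -0.038 -0.078] | in goal tool [ 0.151  0.019 -0.077] rotvec [-0.0009  0.0049 -0.3765] 0.377 gap 0.427 F [-4.6 -4.6  5.1] q [-0.13 -0.02 -0.85  0.23 -0.13  1.3 ]
local [  1.  -63.1  11.2] ph [ 0.003 -0.005  1.076]
Ftool [-5.5 -2.5 -5.7] Mtool [ 0.87 -0.83 -0.09]
```

Request:
{"fn": "apply_moves", "kwargs": {
  "linear": [
    [0, 0, 0.013],
    [0, 0, 0.013],
    [0, 0, 0.013],
    [0, 0, 0.013]
  ],
  "delta_rot": [
    [0, 0, 0.1],
    [0, 0, 0.1],
    [0, 0, 0.1],
    [0, 0, 0.1]
  ],
  "hand": [1, 1, 1, 1]
}}

```text
clock: 19.95
eef_pos: [556.9, -114.9, 129.1]
eef_rot: [[0.298, 0.834, 0.463], [0.953, -0.234, -0.192], [-0.052, 0.499, -0.865]]
ft_force: [-7.2, -3.6, 6.9]
finger_gap: 0.428
```

```bash
python3 m.py 0 -62 12 0.7
```

```text
clock 19.95 pos [ 556.9 -114.9  129.1] world d [-0.7  1.6  0.8] | tool shift now (cm) [ 0.128 -0.062 -0.13 ] | in goal tool [ 0.135  0.046 -0.13 ] rotvec [-5.00e-04  5.20e-03 -7.75e-01] 0.775 gap 0.428 F [-7.2 -3.6  6.9] q [-0.13 -0.02 -0.85  0.23 -0.13  1.7 ]
local [  0.7 -63.2  10.7] ph [ 0.002 -0.005  1.475]
Ftool [-5.9 -1.7 -8.6] Mtool [ 0.59 -1.2  -1.52]
```

Request:
{"fn": "apply_moves", "kwargs": {
  "linear": [
    [0, 0, 0],
    [0, 0, 0],
    [0, 0, 0]
  ],
  "delta_rot": [
    [0, 0, 0.05],
    [0, 0, 0.05],
    [0, 0, 0]
  ],
  "hand": [1, 1, 1]
}}

```text
clock: 20.25
eef_pos: [557.4, -113.2, 129.1]
eef_rot: [[0.376, 0.802, 0.465], [0.927, -0.326, -0.188], [0.001, 0.501, -0.865]]
ft_force: [-3.5, 1.7, 5.1]
finger_gap: 0.428
```

```bash
python3 m.py 0 -62 12 0.7
```

```text
clock 20.25 pos [ 557.4 -113.2  129.1] world d [-1.3 -0.2  0.8] | tool shift now (cm) [-0.065 -0.06  -0.126] | in goal tool [ 0.004 -0.088 -0.126] rotvec [ 1.200e-03  8.000e-04 -8.728e-01] 0.873 gap 0.428 F [-3.5  1.7  5.1] q [-0.13 -0.02 -0.85  0.23 -0.13  1.8 ]
local [  0.6 -61.4  10.7] ph [-1.000e-03 -1.000e-03  1.573e+00]
Ftool [ 0.3 -0.8 -6.4] Mtool [0.71 0.   0.11]
```

Request:
{"fn": "apply_moves", "kwargs": {
  "linear": [
    [0, 0, 0],
    [0, 0, 0]
  ],
  "delta_rot": [
    [0, 0, 0.04],
    [0, 0, 0]
  ],
  "hand": [1, 1]
}}

```text
clock: 20.45
eef_pos: [557.5, -113.2, 129.1]
eef_rot: [[0.407, 0.786, 0.465], [0.913, -0.362, -0.188], [0.02, 0.501, -0.865]]
ft_force: [-4.7, 1.8, 6.2]
finger_gap: 0.427
```

```bash
python3 m.py 0 -62 12 0.7
```

```text
clock 20.45 pos [ 557.5 -113.2  129.1] world d [-1.4 -0.1  0.8] | tool shift now (cm) [-0.066 -0.064 -0.127] | in goal tool [ 0.01  -0.092 -0.127] rotvec [ 0.0013  0.001  -0.9116] 0.912 gap 0.427 F [-4.7  1.8  6.2] q [-0.13 -0.02 -0.85  0.23 -0.13  1.84]
local [  0.7 -61.4  10.7] ph [-1.000e-03 -1.000e-03  1.612e+00]
Ftool [-0.1 -1.2 -7.9] Mtool [ 0.61 -0.08 -0.4 ]
```

Request:
{"fn": "apply_moves", "kwargs": {
  "linear": [
    [0, 0, 0],
    [0, 0, 0]
  ],
  "delta_rot": [
    [0, 0, 0.04],
    [0, 0, 0]
  ],
  "hand": [1, 1]
}}

```text
clock: 20.65
eef_pos: [557.6, -113.2, 129.1]
eef_rot: [[0.437, 0.77, 0.465], [0.899, -0.396, -0.188], [0.039, 0.5, -0.865]]
ft_force: [-2.5, 0.7, 6.1]
finger_gap: 0.425
```

```bash
python3 m.py 0 -62 12 0.7
```

```text
clock 20.65 pos [ 557.6 -113.2  129.1] world d [-1.4 -0.1  0.7] | tool shift now (cm) [-0.072 -0.067 -0.128] | in goal tool [ 0.013 -0.098 -0.128] rotvec [ 0.0014  0.0011 -0.9499] 0.95 gap 0.425 F [-2.5  0.7  6.1] q [-0.13 -0.02 -0.85  0.23 -0.13  1.87]
local [  0.7 -61.3  10.7] ph [-1.00e-03 -2.00e-03  1.65e+00]
Ftool [-0.2  0.9 -6.6] Mtool [ 0.53 -0.14 -1.13]
```

Request:
{"fn": "apply_moves", "kwargs": {
  "linear": [
    [0, 0, 0],
    [0, 0, 0],
    [0, 0, 0],
    [0, 0, 0],
    [0, 0, 0],
    [0, 0, 0],
    [0, 0, -1],
    [0, 0, -1.5],
    [0, 0, -2],
    [0, 0, -3],
    [0, 0, -3],
    [0, 0, -3],
    [0, 0, -3],
    [0, 0, -2],
    [0, 0, 0]
  ],
  "delta_rot": [
    [0, 0, 0],
    [0, 0, 0],
    [0, 0, 0],
    [0, 0, 0],
    [0, 0, 0],
    [0, 0, 0],
    [0, 0, 0],
    [0, 0, 0],
    [0, 0, 0],
    [0, 0, 0],
    [0, 0, 0],
    [0, 0, 0],
    [0, 0, 0],
    [0, 0, 0],
    [0, 0, 0]
  ],
  "hand": [0, -0.5, -1, -1, -1, -1, -1, -1, -1, -1, -1, -1, -1, -1, -1]
}}

```text
clock: 22.15
eef_pos: [472.0, -78.2, 292.7]
eef_rot: [[0.438, 0.767, 0.469], [0.898, -0.397, -0.188], [0.042, 0.504, -0.863]]
ft_force: [1.0, -0.1, 0.9]
finger_gap: 0.999
```

```bash
python3 m.py 0 -62 120 1.6; python3 - <<'E'
from h import *
I=ctrl.camera("scene")[:,:,::-1]
a=I[140:300,210:370]; cv2.imwrite("pics/s9.png",cv2.resize(a,None,fx=3.75,fy=3.75,interpolation=cv2.INTER_CUBIC))
cv2.imwrite("pics/s9f.png",I)
cv2.imwrite("pics/t9f.png",ctrl.camera("top")[:,:,::-1])
E
```

```text
clock 22.15 pos [472.  -78.2 292.7] world d [ 34.1 -14.9 -69.3] | tool shift now (cm) [-0.141 -0.282  7.855] | in goal tool [-0.116 -0.239  7.857] rotvec [ 0.0062 -0.0015 -0.052 ] 0.052 gap 0.999 F [ 1.  -0.1  0.9] q [-0.05 -0.37 -0.71  0.72 -0.17  1.94]
local [  2.4 -60.9 198.6] ph [-0.006 -0.004  1.652]
Ftool [ 0.4  1.3 -0.3] Mtool [ 0.49 -0.01  0.01]
```

View pics/s9.png

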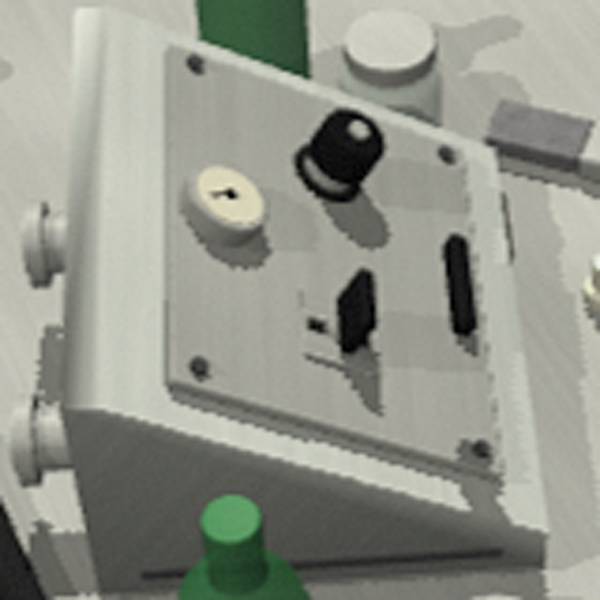

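View pics/s9f.png

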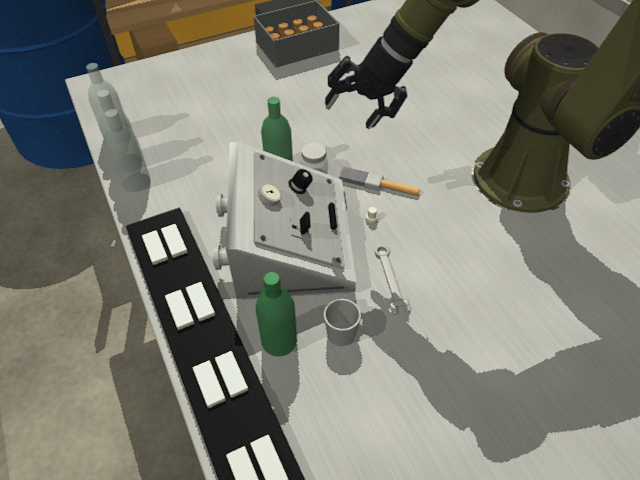

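View pics/t9f.png

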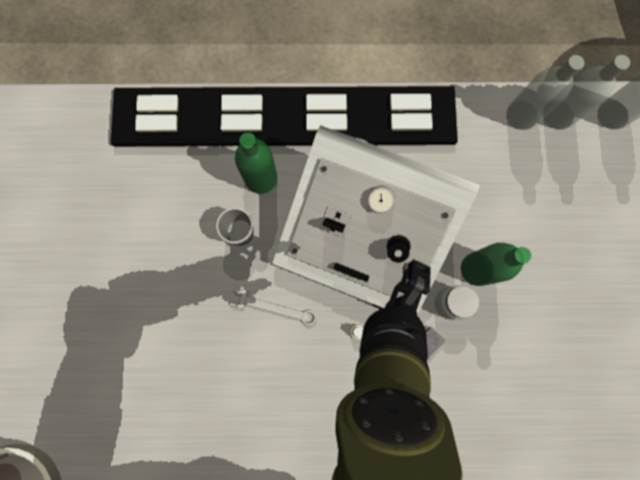

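```bash
python3 - <<'E'
from h import *
for h in (38,41.7): print(h,(proj("scene",W(0,-62,h))-[210,140])*3.75,(proj("top",W(0,-62,h))-[265,120])*3)
for f in ("pics/s0z.png","pics/s9.png"):
    g=cv2.cvtColor(cv2.imread(f),cv2.COLOR_BGR2GRAY)
    k=(g<45).astype(np.uint8)[90:215,285:400]; k=np.where(k)
    r=g[100:150,335:385]; 
    m=(r>110).astype(np.uint8); n,l,s,ce=cv2.connectedComponentsWithStats(m)
    print([(s[i,4],(ce[i]+[335,100]).round(1)) for i in range(1,n)])
    print("dark extent rows",k[0].min()+90,k[0].max()+90,"cols",k[1].min()+285,k[1].max()+285)
E
```

```text
38 [[356.8223675  130.63521451]] [[396.63574225 400.49783167]]
41.7 [[359.92238927 126.39044924]] [[396.53736363 402.63833045]]
[(np.int32(539), array([367.5, 107. ])), (np.int32(252), array([361.8, 124.8]))]
dark extent rows 107 201 cols 297 385
[(np.int32(798), array([366.2, 109.6])), (np.int32(235), array([358.7, 129.1]))]
dark extent rows 111 201 cols 297 382
```

```bash
python3 -c "
from plant import ctrl
print(ctrl.sign_off())"
```

```text
the job is handed in; nothing more can be done
None
```

I locked the stud first, then tightened the knob, and handed the job in at about 22 s with the gripper open and well clear of everything.

- **Stud:** I gripped the wing, turned it clockwise 0.46 rad into line with the slot and pushed it in about 9 mm. I then turned it a quarter turn clockwise to the stop, where the resisting torque rose to about 0.9 Nm. The pictures after release show it across the slope and staying in.
- **Knob:** I turned it clockwise about 2.95 rad in a single grip, until the torque jumped from about 0.1 to 1.5 Nm. The fingers then slipped slightly on the knob, so I turned again and the torque rose straight back to 1.1 Nm. In the scene picture, the top of the knob moved by the amount expected for dropping 3.7 mm, which matches that turn.
- **Surroundings:** In the last pictures from both cameras, the bottles, cup and jar stand where they were at the start.
- **Disagreements:** The two cameras disagreed by up to about 1 pixel when I located the hatch. None of my checks failed.

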